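# Fetch a spice jar from the latched spice locker

## Task

Fetch the spice jar with the ochre-yellow cap out of the little spice locker: lift the latch bar by its brass knob, feel for the height at which it slips out of the keeper between lip and hood without forcing it, and swing the slatted gate wide open, about square to the locker or further. The jars stand in the rack on the inside of the gate; stand the ochre-capped one upright on the chopping board, leave the gate open and the black-capped jar in its place in the rack, and do not disturb the other things around.

Things in the scene. Friction and masses are not known exactly. Their poses are not given: they have to be found in the camera images.
- locker: Fixed countertop spice locker of light wood, 330 wide (y) x 170 deep (x) x 157 mm high. Origin: centre of its underside, z up; its front faces its own -x. A white slatted gate (270 wide, 16 thick, from 22 to 147 mm up) stands before it, front face at x = -101 mm. The post right of the gate, flush with its face, carries the keeper. The roof starts 16 mm behind the gate's face.
- gate (a joint): Angle of the gate about its upright hinge, rad: 0 shut (gate parallel to the locker's y), growing as it opens toward the front, stop at 1.65. The hinge is at the gate's left edge seen from the front (+y end); opening turns it clockwise seen from above. It stays where it is left and swings easily (under 1 N at the knob).
- gate_hinge (a point): Point on the gate's upright hinge axis, at the left edge of its front face, 116 mm above the worktop (the height of the latch bar).
- latch_bar: Dark steel gravity latch bar, 200 x 12 (high) x 6 mm, lying level across the gate's front near the top; about 0.13 kg. Origin at its pivot: 125 mm from the hinge axis along the gate, 116 mm up, 11 mm before the gate's face. Its free end, toward the gate's free edge, lies in the keeper; it swings up in the plane of the gate (up to 0.30 rad) and falls back by its weight when let go.
- latch_knob (a point): Middle of the lifting knob's stem: level brass stem 12 mm thick, standing straight out of the bar, with a 19 mm ball at its end; also serves to pull the gate. 105 mm from the bar's pivot, 230 mm from the hinge axis along the gate, 32 mm before its face (stem free from 14 to 43 mm). 45 mm free on both sides along the gate; gate top 31 mm and locker roof 41 mm above it.
- keeper: Dark steel keeper on the right post. Origin: middle of the lower edge of its fixed back plate (32 x 72 mm), 80 mm above the worktop. Its bright steel jaw (18 mm wide, 167 mm from the bar's pivot) was set anew, up to 9 mm above or below the middle: this pose does not show it. 4 mm before the bar it has a lip below and the hood's turned-down edge above, 6 mm thick; the bar leaves between them.
- bar_end (a point): Middle of the bar's free end, 180 mm from the pivot. It must rise over the lip but stay below the hood's edge: 2.4 to 3.6 mm of play at the knob. By the jaw's height the lip is cleared with the knob 2 to 14 mm up, the rubber inside the hood is felt at 8 to 19 mm; from there lower the knob 2.5 to 4.8 mm to pass under the edge. The knob lifts with 1 to 2.5 N until the hood stops it.
- keeper_plate (a point): Middle of the keeper's fixed back plate, 36 mm above its lower edge. The bar's end is fully out of the jaw once the gate has turned 0.08 rad; let go before that, it drops back behind the lip. Pressing bar and keeper together with more than 12 N (some 19 N of lift or 15 N of pull at the knob) forces and bends them.
- ochre_jar: Spice jar with an ochre-yellow cap, glass with a red picture label, round, 42 mm across, 106 high, about 0.11 kg. Origin at the centre of its underside, z up. At the start it stands in one of the two bays of the rack on the inside of the gate, hidden behind it, and swings out with it.
- black_jar: Spice jar with a black cap and green label, round, 40 mm across, 105 high; origin at the centre of its underside. It stands in the other bay.
- rack_mid (a point): Middle of the floor of the jar rack on the gate's inner face: 34 mm above the worktop, 29 mm from the inner face, 140 mm from the hinge axis along the gate. Its two bays lie 46 mm either side of it along the gate, 57 x 55 mm inside, walls 33 mm high. Take a jar by its cap from above, closing along the gate: cap to cap at least 35 mm free; the gate's top is 7 mm above the caps.
- board: Wooden chopping board lying on the worktop, fixed, 220 x 150 x 16 mm, empty; origin at the centre of its underside, long side along its x.
- pepper_mill: Wooden pepper mill, 58 mm across, 170 high, to the right of the locker; origin at the centre of its underside.
- salt_shaker: Grey salt shaker, 44 mm across, 90 high, to the right of the locker; origin at the centre of its underside.
- mug: White dotted mug, 92 mm across, 93 high, to the left of the locker; origin under it.

How it is judged:
By the outcome, as a careful person would: the job done as asked, in the order asked, and still so for the second after the job is handed in, with the robot touching nothing.
It also fails if it takes over 72 s, if anything falls off the work surface, if the arm or the gripper's body presses on something with over 40 N, if the wrist force passes 120 N, or if a joint passes its speed limit or range.

## Robot

A 6-joint arm with a two-finger parallel gripper is mounted at the origin on a cart in front of the work surface, level with it; the furniture and walls round the work are solid. World frame = base frame: x ahead of the robot, y to its left, z up, the work surface at z = 0. Lengths are in m, angles in rad, forces in N, time in s.
With the tool pointing down it reaches from about 0.4 to 0.825 m from the base axis. Payload 7 kg.
Tool frame: the origin (TCP) lies at the centre of the arm's flange, where the gripper is bolted on; the fingertips stand 178 mm ahead of it and the grasp point (between the pads) lies 159 mm ahead of it; z points along the fingers, y is the direction in which the jaws open and shut (so a half turn about z gives the same grasp; the last joint's range is limited). The gripper opens to 88 mm and grips with 3 to 60 N. Pads are 19 mm wide; open, the fingers measure 130 mm over their backs; the gripper's body (78 mm by 193 mm) begins 47 mm behind the grasp point.
Start: joints at [-1.032, 0.359, 0.012, 0, -1.224, -0.288], TCP at [0.167, -0.654, 0.405] pointing down, gripper open.
Joint ranges: [-3.07, 3.07], [-1.43, 2.12], [-1.02, 1.25], [-3.03, 1.67], [-3.05, -0], [-3.03, 3.03]. Speed limits (rad/s): [2.39, 2.39, 3.01, 3.14, 3.14, 3.14].

## Interface

Orientations are given as [roll, pitch, yaw] about the fixed x, y, z axes, in that order (R = Rz(yaw) Ry(pitch) Rx(roll)).
In Python, from station import * gives the robot as it stands.
- The arm moves only by the tool send_rows, never from a script. Its argument "motion" is a list of rows, each an object with "offset": the shift along the tool's x, y, z in cm, a list of three; "turn": the turn about the tool's z in degrees. In form: [{"offset": [x, y, z], "turn": turn}, ...]. A call has 1 to 8 rows; each row is the pose to reach, as a shift and turn from the pose commanded when the call began, along the tool's axes at that moment; what a row does not reach only later rows make up. A row lasts 1/10 s, in which the tool goes at most 50 mm and 8.59 degrees, less where a joint would pass 70% of its speed; a pose out of reach is approached as far as the arm can. A call with a gripper value outside its range is refused whole. "hand" is the opening, from -1 (shut) to 1 (fully open), set as the call begins (left out, the last holds). The fingers move at their own pace and stop on an object; "squeeze" is the grip in N (left out, the last holds). Time passes only in rows, so rows that repeat a pose let the fingers close. It gives the time, the measured TCP pose, the force and the opening at its end, in the units of the state.
- get_state(): the state, without advancing time (a new reading comes with each control period).
- grab_frame(name): name is "scene" or "side" or "wrist"; returns a dict with "frame" (400x640x3 uint8, blue, green, red), "range_z" (400x640 float32, m along the optical axis (not along the pixel's ray), 0 where there is no reading), "vertical_fov" (degrees; the focal length in pixels is half the picture's height over the tangent of half this angle, whatever the lens; pixels are square), "cx", "cy" (the principal point, pixels), "cam_to_world" (4x4, takes a point from camera to world coordinates). Camera axes: x right, y up, looking along -z (the intrinsics and any distortion apply to the point x, -y, -z); pixel columns grow to the right and rows downward; lengths in m; the calibration is good to about 2 mm. A picture is of the moment at which its call begins.
- job_done(): hands the job in, once; it reports no verdict.
The state is a dict: "t": time; "q": joint angles; "qd": joint speeds; "joint_efforts": joint torques, N m; "eef_pos": TCP position; "ee_rot": TCP orientation; "force": force on the tool from outside, world axes, zero at the start; "moment": the same for the moment, N m; "width": finger opening in m.
Only numpy, scipy, OpenCV 4.12 (cv2) and the standard library are available. Lean on these libraries where they do the work, as an engineer would, in place of code of your own. Each camera call takes 0.05 s, during which the arm holds its last target. There are 200 camera calls.

## Working session

There is one attempt and no reset: what is moved stays moved. The work goes in short steps, Python scripts to look and compute and a tool call to move; the robot and the scene stay as the last step left them, time stands still between calls to the robot, and variables do not carry over. Pictures are saved under pics/ and viewed, about 8 in all and at most 12, crops included, and the job is handed in when it is done.

Besides the shell and the picture viewer there is one more tool, called after "Emit:" as name(argument=value, ...), one argument or row to a line, values as JSON. send_rows: Moves the arm, as the interface text tells. Its arguments: {"type":"object","properties":{"motion":{"type":"array"},"hand":{"type":"number"},"squeeze":{"type":"number"}},"required":["motion"]}

```bash
ls; mkdir -p pics
cat > h.py <<'E'
from station import *
import numpy as np, cv2
def grab(n):
    f=grab_frame(n); np.savez(''+n+'.npz',**{k:np.array(v) for k,v in f.items()}); return f
def px(n,u,v,d=None):
    f=np.load(''+n+'.npz'); r=f['range_z']; fl=r.shape[0]/2/np.tan(np.radians(f['vertical_fov'])/2)
    if d is None:
        w=r[max(v-1,0):v+2,max(u-1,0):u+2]; w=w[w>0]; d=np.median(w) if len(w) else 0
    p=np.array([(u-f['cx'])/fl*d,-(v-f['cy'])/fl*d,-d,1]); return (f['cam_to_world']@p)[:3]
E
python3 - <<'E'
from h import *
for n in('scene','side'):
    f=grab(n); cv2.imwrite(f'pics/{n}0.png',f['frame']); print({k:v for k,v in f.items() if k not in('frame','range_z')})
print(get_state())
E
```

```text
pics
{'vertical_fov': 42.777766623317106, 'cx': 323.690949621544, 'cy': 203.08060040799177, 'cam_to_world': array([[ 0.34636206,  0.46376059, -0.81545045, -0.55603814],
       [-0.93808686,  0.16646782, -0.3037787 , -0.34166089],
       [-0.00513433,  0.87018077,  0.49270586,  0.80517242],
       [ 0.        ,  0.        ,  0.        ,  1.        ]])}
{'vertical_fov': 56.91543788477205, 'cx': 315.56903029458636, 'cy': 201.38014008845983, 'cam_to_world': array([[-0.60053782,  0.54575349, -0.58438639, -0.05774763],
       [-0.79936236, -0.42744886,  0.42226448,  0.52746645],
       [-0.01934298,  0.72072227,  0.69295401,  0.87791206],
       [ 0.        ,  0.        ,  0.        ,  1.        ]])}
{'t': 0.1, 'q': array([-1.03188587e+00,  3.59308410e-01,  1.11684973e-02, -2.77143766e-04,
       -1.22408486e+00, -2.88127338e-01]), 'qd': array([ 0.00130005, -0.00291438,  0.00355404,  0.00187538,  0.00028044,
        0.00048015]), 'joint_efforts': array([-1.22171434e-03, -5.84165025e+01,  2.93753314e+01,  7.01560602e+00,
        1.02121293e-02, -6.74826288e-05]), 'eef_pos': array([ 0.1674819 , -0.65372471,  0.40383411]), 'ee_rot': array([ 3.14014905e+00, -1.56128812e-04, -2.89090378e+00]), 'force': array([ 0.21940693, -0.2722588 ,  0.43477645]), 'moment': array([ 0.04575256,  0.00948776, -0.02094931]), 'width': 0.08753729722979028}
```

View pics/scene0.png

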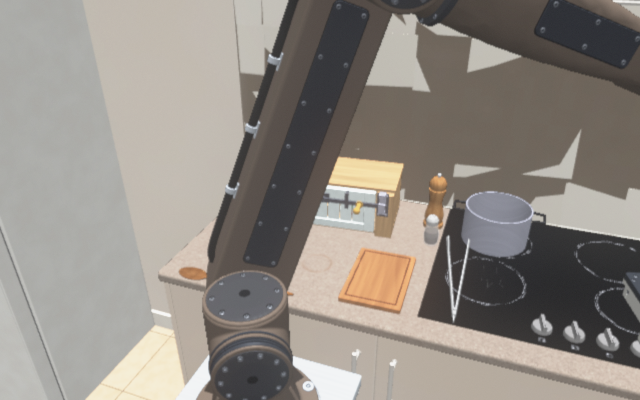

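View pics/side0.png

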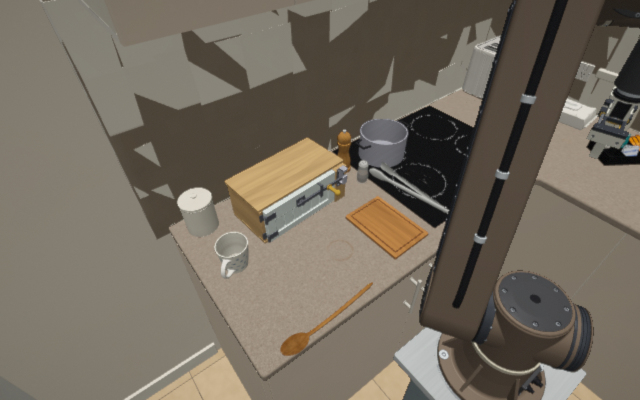

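Scene: the locker is partly hidden by the arm, knob at about (357,209), keeper (383,204), board around (380,278). Side: locker roof (230–345,143–200), knob about (335,189), board (388,226), mug (232,250). I'll enlarge the side view.

Run:
```python
from h import *
f=np.load('side.npz')['frame']; cv2.imwrite('pics/s1.png',cv2.resize(f[125:275,220:440],None,fx=3.6,fy=3.6,interpolation=cv2.INTER_CUBIC))
n='side'
d=np.load('side.npz');r=d['range_z']
v,u=np.mgrid[120:290,160:460]; 
fl=200/np.tan(np.radians(d['vertical_fov'])/2); z=r[120:290,160:460]
P=np.stack([(u-d['cx'])/fl*z,-(v-d['cy'])/fl*z,-z,np.ones_like(z)],-1)@d['cam_to_world'].T
for name,lo,hi,x0,x1,y0,y1 in(('roof',.150,.166,230,346,140,202),('board',.010,.026,345,430,198,256)):
    m=(P[...,2]>lo)&(P[...,2]<hi)&(u>x0)&(u<x1)&(v>y0)&(v<y1)&(z>0)
    q=P[m][:,:2].astype(np.float32); rc=cv2.minAreaRect(q); print(name,m.sum(),rc,cv2.boxPoints(rc).tolist())
for p in [(335,189),(299,201),(388,226),(363,170),(345,150),(232,240)]: print(p,px(n,*p))
```

```text
roof 4009 ((0.7554993629455566, 0.07288762927055359), (0.3495910167694092, 0.2760583460330963), 86.02918243408203) [[0.6056972146034241, -0.09192996472120285], [0.8810928463935852, -0.11104656010866165], [0.9053015112876892, 0.23770523071289062], [0.6299058794975281, 0.25682181119918823]]
board 2499 ((0.4536551833152771, -0.17134849727153778), (0.22123131155967712, 0.27326950430870056), 1.3712705373764038) [[0.3398014307022095, -0.037400007247924805], [0.34634101390838623, -0.3105912506580353], [0.5675089359283447, -0.30529698729515076], [0.560969352722168, -0.03210574388504028]]
(335, 189) [ 0.58843237 -0.0141894   0.12002999]
(299, 201) [0.61257428 0.10373308 0.12057961]
(388, 226) [ 0.44013422 -0.10997104  0.01568231]
(363, 170) [ 0.65331738 -0.193563    0.06339369]
(345, 150) [ 0.74554049 -0.18802567  0.0986728 ]
(232, 240) [0.64985918 0.31783834 0.06284125]
```

View pics/s1.png

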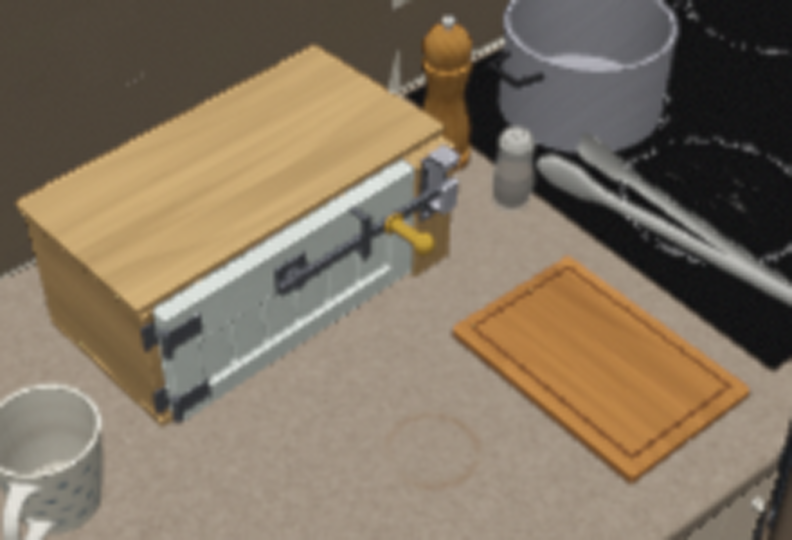

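```bash
cat >> h.py <<'E'
def onz(n,u,v,z):
    a=px(n,u,v,.5);b=px(n,u,v,1.); return a+(b-a)*(z-a[2])/(b[2]-a[2])
E
python3 - <<'E'
from h import *
c=lambda x,y,z:print((x,y),onz('side',220+(x-1.3)/3.6,125+(y-1.3)/3.6,z).round(4), px('side',round(220+x/3.6),round(125+y/3.6)).round(4))
print('roof BL BR FR FL')
for p in[(20,204),(315,46),(441,134),(140,308)]:c(*p,.157)
print('board')
for p in[(567,258),(747,390),(632,480),(453,330)]:c(*p,.016)
print('gate top front: left,right');c(160,320,.147);c(411,167,.147)
print('ball, stem root');c(422,242,.116);c(390,224,.116)
print('hinge bottom');c(180,418,.022)
print('keeper right low');c(455,205,.1)
print('mug rim l/r');c(-0,420,.093);c(100,430,.093);c(47,388,.093)
print('salt');c(514,135,.085); print('mill');c(448,25,.165)
E
```

```text
roof BL BR FR FL
(20, 204) [0.7877 0.2501 0.157 ] [0.786  0.2487 0.1548]
(315, 46) [ 0.8221 -0.0798  0.157 ] [ 0.8196 -0.0815  0.1552]
(441, 134) [ 0.6426 -0.0865  0.157 ] [ 0.6508 -0.0931  0.1483]
(140, 308) [0.6193 0.2334 0.157 ] [0.6217 0.2314 0.1507]
board
(567, 258) [ 0.5598 -0.1778  0.016 ] [ 0.556  -0.1783  0.0153]
(747, 390) [ 0.3458 -0.1835  0.016 ] [ 0.3506 -0.197   0.0022]
(632, 480) [ 0.3383 -0.0373  0.016 ] [ 0.342  -0.0465  0.0046]
(453, 330) [ 0.554 -0.032  0.016] [ 0.5538 -0.0343  0.0114]
gate top front: left,right
(160, 320) [0.6079 0.2238 0.147 ] [0.6113 0.2227 0.1417]
(411, 167) [ 0.6328 -0.0449  0.147 ] [ 0.6355 -0.0479  0.1439]
ball, stem root
(422, 242) [ 0.5782 -0.0133  0.116 ] [ 0.5725 -0.009   0.1219]
(390, 224) [ 0.613  -0.0062  0.116 ] [ 0.6095 -0.0035  0.1194]
hinge bottom
(180, 418) [0.6124 0.2184 0.022 ] [0.6029 0.2217 0.0323]
keeper right low
(455, 205) [ 0.6113 -0.0788  0.1   ] [ 0.6912 -0.1512  0.0051]
mug rim l/r
(0, 420) [0.6406 0.3551 0.093 ] [0.6525 0.3518 0.0763]
(100, 430) [0.5843 0.2988 0.093 ] [0.658  0.2706 0.0019]
(47, 388) [0.6477 0.3108 0.093 ] [0.6487 0.3101 0.0891]
salt
(514, 135) [ 0.6678 -0.2019  0.085 ] [ 0.6638 -0.2007  0.0886]
mill
(448, 25) [ 0.7613 -0.1941  0.165 ] [ 0.7621 -0.1945  0.1627]
```

```bash
cat >> h.py <<'E'
def rel(pos,yaw,c=None):
    """offset cm (tool axes) and turn deg from the current pose to TCP pos,yaw (tool down)"""
    from scipy.spatial.transform import Rotation as R
    s=get_state(); p=s['eef_pos'];r=s['ee_rot']; M=R.from_euler('xyz',[np.pi,0,r[2]]).as_matrix()
    o=M.T@(np.array(pos)-p)*100; t=-np.degrees(yaw-r[2]); print('offset',o.round(2),'turn',round(t,1)); return o,t
def st():
    s=get_state(); print('t',round(s['t'],2),'p',s['eef_pos'].round(4),'rpy',s['ee_rot'].round(3),'F',s['force'].round(2),'w',round(s['width'],4),'q',s['q'].round(2))
E
python3 - <<'E'
from h import *
rel([.45,-.06,.43],.0925)
E
```

```text
offset [-42.1   50.51  -2.62] turn -170.9
```

Emit:
send_rows(
  motion=[
    {"offset": [-1, 1, -1], "turn": -6},
    {"offset": [-3, 3, -2], "turn": -13},
    {"offset": [-5.5, 6.5, -2.6], "turn": -20},
    {"offset": [-8, 9.6, -2.6], "turn": -28},
    {"offset": [-10.5, 12.6, -2.6], "turn": -35},
    {"offset": [-13, 15.6, -2.6], "turn": -42},
    {"offset": [-15.5, 18.6, -2.6], "turn": -50},
    {"offset": [-18, 21.6, -2.6], "turn": -57},
  ],
  hand=1,
  squeeze=12,
)

```text
t: 0.9
eef_pos: [0.2885, -0.3984, 0.4304]
ee_rot: [3.141, 0.0, -1.891]
force: [1.3, -0.0, 0.1]
width: 0.0877
```

Run:
```python
from h import *
st(); rel([.45,-.06,.43],.0925)
```

```text
t 0.9 p [ 0.2885 -0.3984  0.4304] rpy [ 3.141  0.    -1.891] F [ 1.28 -0.03  0.05] w 0.0877 q [-0.54  0.04 -0.34 -0.   -1.2   0.22]
offset [-37.21  -4.69   0.04] turn -113.6
```

Emit:
send_rows(
  motion=[
    {"offset": [-2, 0, 0], "turn": -7},
    {"offset": [-4.5, -0.5, 0], "turn": -14},
    {"offset": [-7, -1, 0], "turn": -21},
    {"offset": [-10, -1.3, 0], "turn": -28},
    {"offset": [-13, -1.6, 0], "turn": -35},
    {"offset": [-16, -2, 0], "turn": -43},
    {"offset": [-18, -2.3, 0], "turn": -50},
    {"offset": [-20, -2.5, 0], "turn": -57},
  ],
)

```text
t: 1.7
eef_pos: [0.3761, -0.2173, 0.4305]
ee_rot: [-3.142, 0.0, -0.895]
force: [0.0, 0.1, -0.4]
width: 0.0877
```

Run:
```python
from h import *
st(); rel([.45,-.06,.43],.0925)
```

```text
t 1.7 p [ 0.3761 -0.2173  0.4305] rpy [-3.142  0.    -0.895] F [ 0.01  0.07 -0.44] w 0.0877 q [-0.07 -0.07 -0.44 -0.   -1.2   0.74]
offset [ -7.66 -15.61   0.05] turn -56.6
```

Emit:
send_rows(
  motion=[
    {"offset": [-0.7, -1.5, 0], "turn": -7},
    {"offset": [-1.6, -3.5, 0], "turn": -14},
    {"offset": [-2.7, -5.5, 0], "turn": -21},
    {"offset": [-3.8, -7.7, 0], "turn": -28},
    {"offset": [-4.9, -10, 0], "turn": -36},
    {"offset": [-6, -12.2, 0], "turn": -44},
    {"offset": [-7, -14.2, 0], "turn": -51},
    {"offset": [-7.7, -15.6, 0], "turn": -56.6},
  ],
)

```text
t: 2.5
eef_pos: [0.4507, -0.06, 0.4304]
ee_rot: [-3.141, 0.0, 0.092]
force: [0.1, -0.7, 0.6]
width: 0.0874
```

Run:
```python
from h import *
st(); f=grab('wrist'); cv2.imwrite('pics/w0.png',f['frame']); print(f['cam_to_world'],f['vertical_fov'],f['cx'],f['cy'])
f=grab('scene');st()
```

```text
t 2.5 p [ 0.4507 -0.06    0.4304] rpy [-3.141  0.     0.092] F [ 0.11 -0.73  0.58] w 0.0874 q [ 0.3  -0.03 -0.41 -0.   -1.2   1.36]
[[ 9.18458186e-02  9.50361551e-01  2.97283144e-01  5.30437972e-01]
 [-9.95773216e-01  8.77229545e-02  2.72100292e-02 -5.19721518e-02]
 [-2.19190219e-04 -2.98525720e-01  9.54401565e-01  4.10491443e-01]
 [ 0.00000000e+00  0.00000000e+00  0.00000000e+00  1.00000000e+00]] 67.84488519912003 320.6167357150632 198.40436433760405
t 2.6 p [ 0.4509 -0.0599  0.4303] rpy [-3.142e+00  1.000e-03  9.100e-02] F [-0.24 -0.34 -0.31] w 0.0874 q [ 0.3  -0.03 -0.41 -0.   -1.2   1.36]
```

View pics/w0.png

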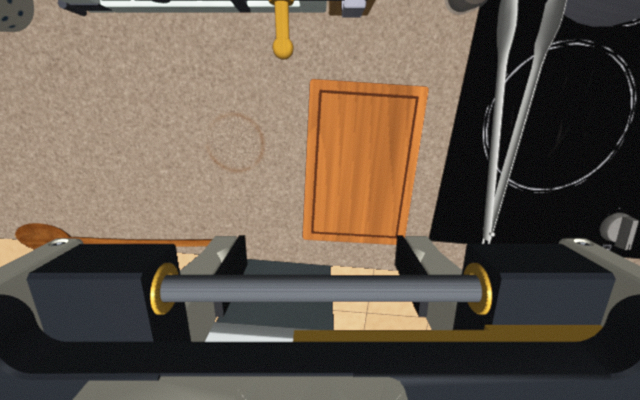

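Wrist view: brass ball at (283,48), stem up to (281,3), board corners (314,80), (428,87), (407,243), (303,240); the stem runs parallel to the picture's columns, so the yaw matches.

Run:
```python
from h import *
for p in[(283,48),(282,28),(281,5)]: print('stem',onz('wrist',*p,.116).round(4),px('wrist',*p).round(4))
for p in[(314,80),(428,87),(407,243),(303,240)]: print('board',onz('wrist',*p,.016).round(4))
print('hinge-side gate top',onz('wrist',70,5,.116))
f=np.load('scene.npz')['frame']; cv2.imwrite('pics/sc1.png',cv2.resize(f[130:330,160:460],None,fx=2.6,fy=2.6,interpolation=cv2.INTER_CUBIC))
```

```text
stem [ 0.5762 -0.0138  0.116 ] [ 0.5748 -0.015   0.1251]
stem [ 0.592  -0.0121  0.116 ] [ 0.5908 -0.0129  0.1216]
stem [ 0.6096 -0.0103  0.116 ] [ 0.6081 -0.0111  0.1216]
board [ 0.5595 -0.041   0.016 ]
board [ 0.5644 -0.1829  0.016 ]
board [ 0.3513 -0.1949  0.016 ]
board [ 0.3421 -0.0435  0.016 ]
hinge-side gate top [0.59285447 0.17088503 0.116     ]
```

Run:
```python
from h import *
rel([.597,-.012,.30],.095); rel([.597,-.012,.276],.095)
```

```text
offset [14.98 -3.45 13.03] turn -0.2
offset [14.98 -3.45 15.43] turn -0.2
```

View pics/sc1.png

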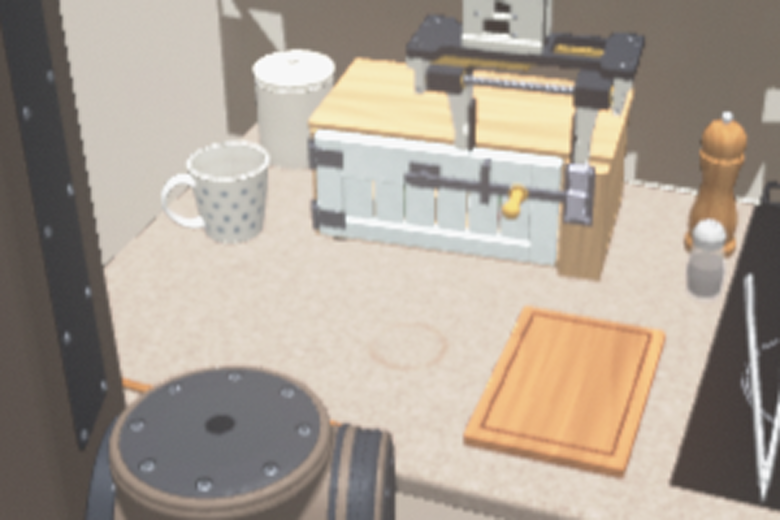

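Scene crop: ring staple at (486,183) left of the knob (514,200), keeper jaw at (578,193), gripper hanging above and in front of the locker. Approaching the knob with a narrow opening.

Emit:
send_rows(
  motion=[
    {"offset": [2, -0.5, 1.0], "turn": 0},
    {"offset": [5, -1.2, 3.0], "turn": 0},
    {"offset": [8, -2, 5.0], "turn": 0},
    {"offset": [11, -2.7, 7.0], "turn": 0},
    {"offset": [13.5, -3.2, 8.5], "turn": 0},
    {"offset": [15, -3.45, 9.5], "turn": -0.2},
    {"offset": [15, -3.45, 9.5], "turn": -0.2},
    {"offset": [15, -3.45, 9.5], "turn": -0.2},
  ],
  hand=-0.18,
)

```text
t: 3.4
eef_pos: [0.5965, -0.0144, 0.3351]
ee_rot: [3.141, 0.002, 0.089]
force: [-0.1, 0.8, -0.7]
width: 0.0368
```

Run:
```python
from h import *
st(); rel([.597,-.012,.276],.095)
f=grab('wrist'); cv2.imwrite('pics/w1.png',f['frame'])
```

```text
t 3.4 p [ 0.5965 -0.0144  0.3351] rpy [3.141e+00 2.000e-03 8.900e-02] F [-0.1   0.79 -0.7 ] w 0.0368 q [ 0.3   0.29 -0.26 -0.   -1.03  1.36]
offset [ 0.07 -0.23  5.91] turn -0.4
```

View pics/w1.png

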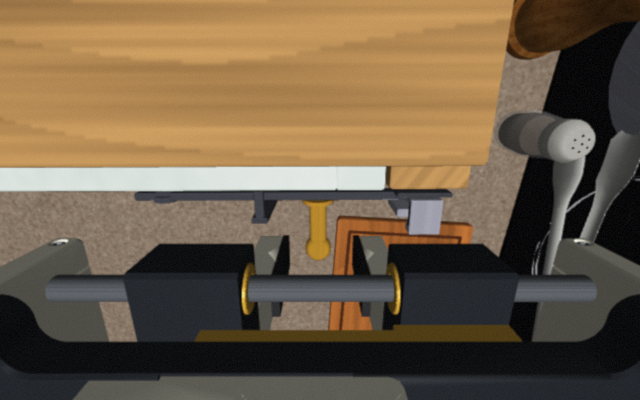

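Wrist: ball (318,249), stem (317,215), centred between the fingers (inner faces about 278 and 362); staple (262,205) and jaw (425,213) stay clear. Descend and close.

Run:
```python
from h import *
for p in[(318,249),(317,225),(317,205)]: print('stem',onz('wrist',*p,.116).round(4),px('wrist',*p).round(4))
for p in[(5,168),(480,164)]: print('roof',onz('wrist',*p,.157).round(4))
for p in[(5,191),(380,188)]: print('gatetop',onz('wrist',*p,.147).round(4))
```

```text
stem [ 0.5746 -0.0137  0.116 ] [ 0.5793 -0.0134  0.1252]
stem [ 0.5937 -0.0114  0.116 ] [ 0.5963 -0.0112  0.1224]
stem [ 0.6088 -0.0101  0.116 ] [ 0.6126 -0.0099  0.1271]
roof [0.6289 0.1601 0.157 ]
roof [ 0.6536 -0.0947  0.157 ]
gatetop [0.6119 0.1738 0.147 ]
gatetop [ 0.6331 -0.0455  0.147 ]
```

Emit:
send_rows(
  motion=[
    {"offset": [0, -0.1, 1.0], "turn": 0},
    {"offset": [0, -0.1, 2.0], "turn": 0},
    {"offset": [0, -0.1, 3.0], "turn": 0},
    {"offset": [0, -0.1, 4.0], "turn": 0},
    {"offset": [0, -0.1, 5.0], "turn": 0},
    {"offset": [0, -0.1, 5.9], "turn": 0},
    {"offset": [0, -0.1, 5.9], "turn": 0},
  ],
)

```text
t: 4.15
eef_pos: [0.5962, -0.0129, 0.2749]
ee_rot: [3.141, 0.003, 0.09]
force: [0.6, 1.0, -0.1]
width: 0.0362
```

Emit:
send_rows(
  motion=[
    {"offset": [0, 0, 0], "turn": 0},
    {"offset": [0, 0, 0], "turn": 0},
    {"offset": [0, 0, 0], "turn": 0},
    {"offset": [0, 0, 0], "turn": 0},
    {"offset": [0, 0, 0], "turn": 0},
  ],
  hand=-1,
  squeeze=8,
)

```text
t: 4.65
eef_pos: [0.5968, -0.0125, 0.2771]
ee_rot: [-3.141, -0.001, 0.09]
force: [-1.4, 3.7, 1.6]
width: 0.0113
```

Emit:
send_rows(
  motion=[
    {"offset": [0, 0, -0.2], "turn": 0},
    {"offset": [0, 0, -0.4], "turn": 0},
    {"offset": [0, 0, -0.6], "turn": 0},
    {"offset": [0, 0, -0.6], "turn": 0},
  ],
)

```text
t: 5.05
eef_pos: [0.5968, -0.0124, 0.2829]
ee_rot: [-3.141, -0.001, 0.09]
force: [0.7, 5.0, -1.3]
width: 0.0117
```

Run:
```python
from h import *
st();grab('wrist'); st();cv2.imwrite('pics/w2.png',np.load('wrist.npz')['frame'])
```

```text
t 5.05 p [ 0.5968 -0.0124  0.2829] rpy [-3.141e+00 -1.000e-03  9.000e-02] F [ 0.75  5.02 -1.34] w 0.0117 q [ 0.31  0.34 -0.32 -0.   -0.91  1.36]
t 5.1 p [ 0.5968 -0.0124  0.2828] rpy [-3.141e+00 -1.000e-03  9.000e-02] F [-0.51  6.54 -2.18] w 0.0116 q [ 0.31  0.34 -0.32 -0.   -0.91  1.36]
```

Emit:
send_rows(
  motion=[
    {"offset": [0, -0.05, -0.1], "turn": 0},
    {"offset": [0, -0.05, -0.2], "turn": 0},
    {"offset": [0, -0.05, -0.2], "turn": 0},
  ],
)

```text
t: 5.4
eef_pos: [0.5967, -0.0121, 0.2848]
ee_rot: [-3.141, -0.0, 0.09]
force: [-0.2, 5.0, -1.5]
width: 0.0116
```

Emit:
send_rows(
  motion=[
    {"offset": [0, 0, -0.1], "turn": 0},
    {"offset": [0, 0, -0.1], "turn": 0},
    {"offset": [0, 0, -0.1], "turn": 0},
  ],
)

```text
t: 5.7
eef_pos: [0.5967, -0.0121, 0.2857]
ee_rot: [-3.141, -0.0, 0.09]
force: [-0.2, 6.4, -1.8]
width: 0.0119
```

Emit:
send_rows(
  motion=[
    {"offset": [0, 0, -0.1], "turn": 0},
    {"offset": [0, 0, -0.1], "turn": 0},
    {"offset": [0, 0, -0.1], "turn": 0},
  ],
)

```text
t: 6.0
eef_pos: [0.5967, -0.012, 0.2867]
ee_rot: [-3.141, -0.0, 0.09]
force: [0.2, 6.0, -1.9]
width: 0.0118
```

Emit:
send_rows(
  motion=[
    {"offset": [0, -0.05, -0.1], "turn": 0},
    {"offset": [0, -0.05, -0.1], "turn": 0},
    {"offset": [0, -0.05, -0.1], "turn": 0},
  ],
)

```text
t: 6.3
eef_pos: [0.5966, -0.0118, 0.2877]
ee_rot: [-3.141, -0.0, 0.09]
force: [-0.1, 4.9, -2.4]
width: 0.0114
```

Emit:
send_rows(
  motion=[
    {"offset": [0, 0, -0.1], "turn": 0},
    {"offset": [0, 0, -0.1], "turn": 0},
    {"offset": [0, 0, -0.1], "turn": 0},
  ],
)

```text
t: 6.6
eef_pos: [0.5966, -0.0117, 0.2887]
ee_rot: [-3.141, -0.0, 0.09]
force: [0.3, 5.9, -2.6]
width: 0.0116
```

Emit:
send_rows(
  motion=[
    {"offset": [0, 0, -0.1], "turn": 0},
    {"offset": [0, 0, -0.1], "turn": 0},
    {"offset": [0, 0, -0.1], "turn": 0},
  ],
)

```text
t: 6.9
eef_pos: [0.5967, -0.0116, 0.2897]
ee_rot: [-3.141, -0.0, 0.09]
force: [-0.3, 5.4, -2.1]
width: 0.0118
```

Emit:
send_rows(
  motion=[
    {"offset": [0, 0, -0.1], "turn": 0},
    {"offset": [0, 0, -0.1], "turn": 0},
    {"offset": [0, 0, -0.1], "turn": 0},
  ],
)

```text
t: 7.2
eef_pos: [0.5967, -0.0115, 0.2907]
ee_rot: [-3.141, -0.0, 0.09]
force: [0.6, 5.9, -3.0]
width: 0.0116
```

Emit:
send_rows(
  motion=[
    {"offset": [0, -0.05, -0.1], "turn": 0},
    {"offset": [0, -0.05, -0.1], "turn": 0},
    {"offset": [0, -0.05, -0.1], "turn": 0},
  ],
)

```text
t: 7.5
eef_pos: [0.5966, -0.0113, 0.2917]
ee_rot: [-3.141, -0.0, 0.09]
force: [0.6, 5.2, -3.3]
width: 0.0117
```

Emit:
send_rows(
  motion=[
    {"offset": [0, 0, -0.1], "turn": 0},
    {"offset": [0, 0, -0.1], "turn": 0},
    {"offset": [0, 0, -0.1], "turn": 0},
  ],
)

```text
t: 7.8
eef_pos: [0.5966, -0.0112, 0.2926]
ee_rot: [-3.141, -0.0, 0.09]
force: [0.1, 5.7, -2.7]
width: 0.0113
```

Emit:
send_rows(
  motion=[
    {"offset": [0, 0, -0.1], "turn": 0},
    {"offset": [0, 0, -0.1], "turn": 0},
    {"offset": [0, 0, -0.1], "turn": 0},
  ],
)

```text
t: 8.1
eef_pos: [0.5966, -0.0111, 0.2936]
ee_rot: [-3.141, -0.0, 0.09]
force: [-0.7, 7.0, -3.0]
width: 0.0114
```

Emit:
send_rows(
  motion=[
    {"offset": [0, 0, -0.1], "turn": 0},
    {"offset": [0, 0, -0.1], "turn": 0},
    {"offset": [0, 0, -0.1], "turn": 0},
  ],
)

```text
t: 8.4
eef_pos: [0.5965, -0.0111, 0.2939]
ee_rot: [-3.141, 0.0, 0.09]
force: [2.6, 6.3, -7.5]
width: 0.0115
```

Run:
```python
from h import *
st();f=grab('side')['frame'];a=f[160:210,310:360]
b=grab('scene')['frame'][185:235,335:405]
w=grab('wrist')['frame'][150:260,240:480]
st()
h=np.hstack([cv2.resize(a,(400,400),interpolation=2),cv2.resize(b,(400,286),interpolation=2) if 0 else cv2.resize(b[:,10:60],(400,400),interpolation=2)])
cv2.imwrite('pics/lift.png',h)
```

```text
t 8.4 p [ 0.5965 -0.0111  0.2939] rpy [-3.141  0.     0.09 ] F [ 2.58  6.26 -7.54] w 0.0115 q [ 0.31  0.32 -0.31 -0.   -0.94  1.35]
t 8.55 p [ 0.5965 -0.0111  0.294 ] rpy [-3.141  0.     0.09 ] F [ 1.36  6.3  -7.44] w 0.0118 q [ 0.31  0.32 -0.31 -0.   -0.94  1.35]
```

View pics/lift.png

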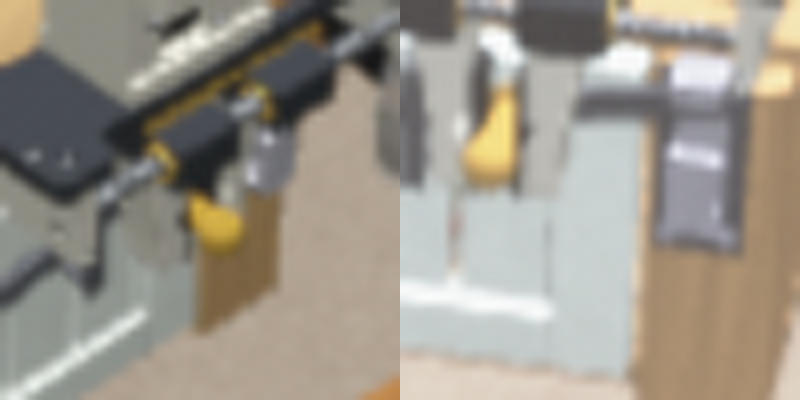

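Left: the grip holds the stem at the ball (215,225); right: the bar has risen to the hood (bar at row 100, hood top ~70). Rubber felt at TCP z ≈ 0.2938 (3→7.5 N). Lowering about 3.6 mm from contact and pulling gently.

Emit:
send_rows(
  motion=[
    {"offset": [0, 0, 0.15], "turn": 0},
    {"offset": [0, 0, 0.3], "turn": 0},
    {"offset": [0, 0, 0.44], "turn": 0},
    {"offset": [0, 0, 0.44], "turn": 0},
  ],
)

```text
t: 8.95
eef_pos: [0.5966, -0.0115, 0.2902]
ee_rot: [3.142, -0.0, 0.09]
force: [-0.1, 5.0, -0.8]
width: 0.0116
```

Emit:
send_rows(
  motion=[
    {"offset": [-0.12, 0, 0], "turn": 0.3},
    {"offset": [-0.23, -0.03, 0], "turn": 0.57},
    {"offset": [-0.23, -0.03, 0], "turn": 0.57},
  ],
)

```text
t: 9.25
eef_pos: [0.5941, -0.0113, 0.2904]
ee_rot: [-3.142, -0.0, 0.08]
force: [0.2, 4.5, -2.0]
width: 0.0115
```

Emit:
send_rows(
  motion=[
    {"offset": [-0.12, 0, 0], "turn": 0.3},
    {"offset": [-0.23, -0.04, 0], "turn": 0.57},
    {"offset": [-0.23, -0.04, 0], "turn": 0.57},
  ],
)

```text
t: 9.55
eef_pos: [0.5918, -0.0111, 0.2903]
ee_rot: [3.141, 0.0, 0.07]
force: [-0.2, 4.8, -1.3]
width: 0.0115
```

Emit:
send_rows(
  motion=[
    {"offset": [-0.12, 0, 0], "turn": 0.3},
    {"offset": [-0.23, -0.04, 0], "turn": 0.57},
    {"offset": [-0.23, -0.04, 0], "turn": 0.57},
  ],
)

```text
t: 9.85
eef_pos: [0.5894, -0.0109, 0.2903]
ee_rot: [3.141, 0.0, 0.06]
force: [-0.3, 3.9, -2.0]
width: 0.0116
```

Emit:
send_rows(
  motion=[
    {"offset": [-0.23, -0.04, 0], "turn": 0.57},
    {"offset": [-0.46, -0.07, 0], "turn": 1.15},
    {"offset": [-0.69, -0.11, 0], "turn": 1.72},
    {"offset": [-0.92, -0.15, 0], "turn": 2.3},
    {"offset": [-1.37, -0.23, 0], "turn": 3.4},
    {"offset": [-1.83, -0.33, 0], "turn": 4.6},
    {"offset": [-2.28, -0.43, 0], "turn": 5.7},
  ],
)

```text
t: 10.55
eef_pos: [0.5661, -0.0079, 0.2903]
ee_rot: [-3.142, -0.0, -0.041]
force: [1.0, 2.4, -0.4]
width: 0.0112
```

Emit:
send_rows(
  motion=[
    {"offset": [-1.4, -0.24, 0], "turn": 3.5},
    {"offset": [-2.78, -0.56, 0], "turn": 7},
    {"offset": [-4.14, -0.97, 0], "turn": 10.5},
    {"offset": [-5.47, -1.46, 0], "turn": 14},
    {"offset": [-6.77, -2.03, 0], "turn": 17.5},
    {"offset": [-8.03, -2.67, 0], "turn": 21},
    {"offset": [-9.25, -3.4, 0], "turn": 24.5},
    {"offset": [-10.42, -4.19, 0], "turn": 28},
  ],
)

```text
t: 11.35
eef_pos: [0.4638, 0.0384, 0.2907]
ee_rot: [-3.14, -0.001, -0.531]
force: [3.4, 2.6, -2.2]
width: 0.0117
```

Emit:
send_rows(
  motion=[
    {"offset": [0, 0, 0], "turn": 0},
  ],
)

```text
t: 11.45
eef_pos: [0.4633, 0.0387, 0.2908]
ee_rot: [-3.14, -0.001, -0.53]
force: [2.4, 1.8, -1.4]
width: 0.0114
```

Emit:
send_rows(
  motion=[
    {"offset": [-1.4, -0.24, 0], "turn": 3.5},
    {"offset": [-2.78, -0.56, 0], "turn": 7},
    {"offset": [-4.14, -0.97, 0], "turn": 10.5},
    {"offset": [-5.47, -1.46, 0], "turn": 14},
    {"offset": [-6.77, -2.03, 0], "turn": 17.5},
    {"offset": [-8.03, -2.67, 0], "turn": 21},
    {"offset": [-9.25, -3.4, 0], "turn": 24.5},
    {"offset": [-10.42, -4.19, 0], "turn": 28},
  ],
)

```text
t: 12.25
eef_pos: [0.3954, 0.1273, 0.2908]
ee_rot: [-3.139, -0.0, -1.019]
force: [4.7, 1.3, -1.5]
width: 0.0114
```

Emit:
send_rows(
  motion=[
    {"offset": [-1.4, -0.24, 0], "turn": 3.5},
    {"offset": [-2.78, -0.56, 0], "turn": 7},
    {"offset": [-4.14, -0.97, 0], "turn": 10.5},
    {"offset": [-5.47, -1.46, 0], "turn": 14},
    {"offset": [-6.77, -2.03, 0], "turn": 17.5},
    {"offset": [-8.03, -2.67, 0], "turn": 21},
    {"offset": [-9.25, -3.4, 0], "turn": 24.5},
    {"offset": [-10.42, -4.19, 0], "turn": 28},
  ],
)

```text
t: 13.05
eef_pos: [0.3767, 0.2379, 0.2909]
ee_rot: [-3.139, 0.0, -1.507]
force: [9.9, -1.0, -2.9]
width: 0.0115
```

Emit:
send_rows(
  motion=[
    {"offset": [0, 0, 0], "turn": 0},
    {"offset": [0, 0, 0], "turn": 0},
  ],
)

```text
t: 13.25
eef_pos: [0.3768, 0.2377, 0.2907]
ee_rot: [-3.139, 0.0, -1.504]
force: [6.8, -0.2, -1.5]
width: 0.0115
```

Run:
```python
from h import *
st();
```

```text
t 13.25 p [0.3768 0.2377 0.2907] rpy [-3.139  0.    -1.504] F [ 6.78 -0.15 -1.49] w 0.0115 q [ 1.01  0.09 -0.63  0.   -0.84 -0.94]
```

Emit:
send_rows(
  motion=[
    {"offset": [0, 0, 0.4], "turn": 0},
    {"offset": [0, 0, 0.9], "turn": 0},
    {"offset": [0, 0, 1.4], "turn": 0},
    {"offset": [0, 0, 1.4], "turn": 0},
  ],
)

```text
t: 13.65
eef_pos: [0.3761, 0.2372, 0.2759]
ee_rot: [-3.141, -0.0, -1.505]
force: [4.1, -0.3, -0.3]
width: 0.0115
```

Emit:
send_rows(
  motion=[
    {"offset": [0, 0, 0], "turn": 0},
    {"offset": [0, 0, 0], "turn": 0},
    {"offset": [0, 0, 0], "turn": 0},
    {"offset": [0, 0, 0], "turn": 0},
  ],
  hand=-0.18,
)

```text
t: 14.05
eef_pos: [0.3758, 0.2372, 0.2761]
ee_rot: [3.141, -0.0, -1.505]
force: [-0.2, -0.4, -0.4]
width: 0.0344
```

Emit:
send_rows(
  motion=[
    {"offset": [0, 0, -1], "turn": 0},
    {"offset": [0, 0, -3], "turn": 0},
    {"offset": [0, 0, -5.5], "turn": 0},
    {"offset": [0, 0, -8.5], "turn": 0},
    {"offset": [0, 0, -11.5], "turn": 0},
    {"offset": [0, 0, -14], "turn": 0},
    {"offset": [0, 0, -16], "turn": 0},
    {"offset": [0, 0, -16], "turn": 0},
  ],
)

```text
t: 14.85
eef_pos: [0.3763, 0.2376, 0.44]
ee_rot: [-3.138, 0.004, -1.505]
force: [0.2, -0.2, 0.3]
width: 0.0358
```

Run:
```python
from h import *
st();f=grab('wrist'); cv2.imwrite('pics/w3.png',f['frame'])
```

```text
t 14.85 p [0.3763 0.2376 0.44  ] rpy [-3.138  0.004 -1.505] F [ 0.16 -0.21  0.3 ] w 0.0358 q [ 1.01 -0.06 -0.41  0.   -1.21 -0.94]
```

View pics/w3.png

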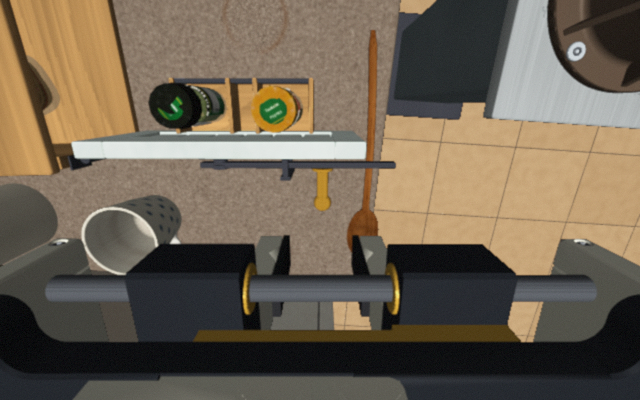

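Wrist: gate stands open; ochre cap in the outer bay, top centred about (274,104), black cap at (174,105) in the inner bay, gate edge along row ~150, knob (322,200).

Run:
```python
from h import *
for p in[(274,104),(174,104),(266,105),(283,105)]: print('cap',onz('wrist',*p,.140).round(4),px('wrist',*p).round(4))
f=np.load('wrist.npz');hsv=cv2.cvtColor(f['frame'],cv2.COLOR_BGR2HSV)
d=f['range_z'];v,u=np.mgrid[85:135,245:305]
P=np.array([px('wrist',int(a),int(b),d[b,a]) for a,b in zip(u.ravel(),v.ravel())])
m=(P[:,2]>.134)&(P[:,2]<.144); Q=P[m]; print(m.sum(),cv2.minEnclosingCircle(Q[:,:2].astype(np.float32)),Q[:,2].mean(),Q.mean(0), Q.min(0),Q.max(0))
print('gate top',onz('wrist',78,158,.147),onz('wrist',364,155,.147))
```

```text
cap [0.4237 0.1601 0.14  ] [0.4237 0.1601 0.1401]
cap [0.5134 0.166  0.14  ] [0.5141 0.166  0.1386]
cap [0.4309 0.1614 0.14  ] [0.4309 0.1614 0.1402]
cap [0.4157 0.1604 0.14  ] [0.4157 0.1604 0.1396]
1660 ((0.42462411522865295, 0.16491827368736267), 0.02060016430914402) 0.1396028025559143 [0.42445032 0.16452409 0.1396028 ] [0.40442353 0.14460268 0.13404367] [0.44482469 0.18482487 0.14222659]
gate top [0.60295496 0.21959371 0.147     ] [0.33925588 0.19928797 0.147     ]
```

Run:
```python
from h import *
rel([.4247,.164,.44],-1.497);rel([.4247,.164,.290],-1.497)
```

```text
offset [ 7.64 -4.38 -0.18] turn -0.5
offset [ 7.64 -4.38 14.82] turn -0.5
```

Emit:
send_rows(
  motion=[
    {"offset": [1.5, -0.8, 0], "turn": 0},
    {"offset": [4, -2.3, 0], "turn": 0},
    {"offset": [6.5, -3.7, 0], "turn": -0.5},
    {"offset": [7.64, -4.38, 0], "turn": -0.5},
    {"offset": [7.64, -4.38, 1], "turn": -0.5},
    {"offset": [7.64, -4.38, 4], "turn": -0.5},
    {"offset": [7.64, -4.38, 7], "turn": -0.5},
    {"offset": [7.64, -4.38, 8], "turn": -0.5},
  ],
  hand=0.41,
)

```text
t: 15.7
eef_pos: [0.4233, 0.1634, 0.3529]
ee_rot: [3.137, -0.003, -1.497]
force: [-0.2, -0.4, 0.2]
width: 0.0619
```

Run:
```python
from h import *
st();f=grab('wrist'); cv2.imwrite('pics/w4.png',f['frame']);rel([.4247,.164,.290],-1.497)
```

```text
t 15.7 p [0.4233 0.1634 0.3529] rpy [ 3.137e+00 -3.000e-03 -1.497e+00] F [-0.17 -0.42  0.24] w 0.0619 q [ 0.8   0.03 -0.53 -0.   -1.01 -0.73]
offset [-0.03 -0.12  6.29] turn 0.0
```

View pics/w4.png

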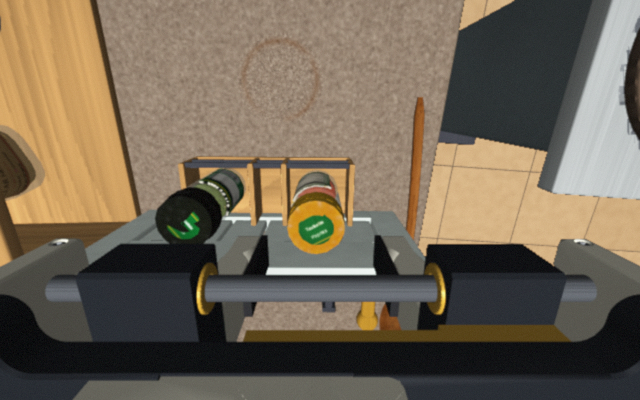

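Cap at (316,228), centred between the fingers (about 265–372), black cap clear at (188,222). Descend and grip.

Emit:
send_rows(
  motion=[
    {"offset": [0, -0.1, 1.0], "turn": 0},
    {"offset": [0, -0.1, 2.2], "turn": 0},
    {"offset": [0, -0.1, 3.4], "turn": 0},
    {"offset": [0, -0.1, 4.6], "turn": 0},
    {"offset": [0, -0.1, 5.6], "turn": 0},
    {"offset": [0, -0.1, 6.3], "turn": 0},
    {"offset": [0, -0.1, 6.3], "turn": 0},
  ],
)

```text
t: 16.45
eef_pos: [0.4256, 0.1641, 0.2927]
ee_rot: [3.141, -0.001, -1.496]
force: [-0.7, 0.6, -0.1]
width: 0.062
```

Emit:
send_rows(
  motion=[
    {"offset": [0, 0, 0], "turn": 0},
    {"offset": [0, 0, 0], "turn": 0},
    {"offset": [0, 0, 0], "turn": 0},
    {"offset": [0, 0, 0], "turn": 0},
    {"offset": [0, 0, 0], "turn": 0},
  ],
  hand=-1,
  squeeze=15,
)

```text
t: 16.95
eef_pos: [0.4258, 0.1642, 0.2937]
ee_rot: [-3.141, 0.0, -1.496]
force: [-1.2, 0.1, 4.3]
width: 0.0406
```

Emit:
send_rows(
  motion=[
    {"offset": [0, 0, -0.4], "turn": 0},
    {"offset": [0, 0, -1.2], "turn": 0},
    {"offset": [0, 0, -2.4], "turn": 0},
    {"offset": [0, 0, -3.8], "turn": 0},
    {"offset": [0, 0, -5.2], "turn": 0},
    {"offset": [0, 0, -6.6], "turn": 0},
    {"offset": [0, 0, -7.6], "turn": 0},
    {"offset": [0, 0, -8], "turn": 0},
  ],
)

```text
t: 17.75
eef_pos: [0.4258, 0.1642, 0.3745]
ee_rot: [-3.14, 0.001, -1.496]
force: [0.3, 0.4, -1.0]
width: 0.0408
```

Run:
```python
from h import *
st();rel([.455,-.112,.37],-1.49)
f=grab('side'); cv2.imwrite('pics/s2.png',cv2.resize(f['frame'][120:340,160:460],None,fx=2.6,fy=2.6))
```

```text
t 17.75 p [0.4258 0.1642 0.3745] rpy [-3.140e+00  1.000e-03 -1.496e+00] F [ 0.28  0.4  -0.98] w 0.0408 q [ 0.8   0.01 -0.49  0.   -1.06 -0.73]
offset [27.76 -0.86  0.45] turn -0.4
```

View pics/s2.png

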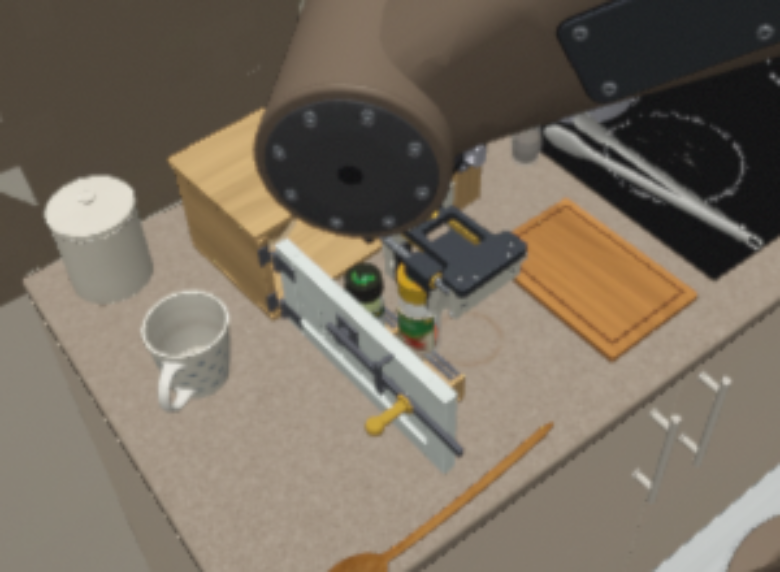

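Side: jar held upright above the rack, (415,300); black jar still in its bay (365,285), gate open. Carrying it to the board.

Emit:
send_rows(
  motion=[
    {"offset": [1, 0, 0], "turn": 0},
    {"offset": [3, -0.1, 0], "turn": 0},
    {"offset": [5.5, -0.2, 0], "turn": 0},
    {"offset": [8, -0.3, 0], "turn": 0},
    {"offset": [10.5, -0.3, 0], "turn": 0},
    {"offset": [13, -0.4, 0], "turn": 0},
    {"offset": [15.5, -0.5, 0], "turn": 0},
    {"offset": [18, -0.6, 0], "turn": 0},
  ],
)

```text
t: 18.6
eef_pos: [0.4445, -0.0165, 0.3725]
ee_rot: [3.14, -0.0, -1.497]
force: [0.5, 0.5, -0.5]
width: 0.0411
```

Emit:
send_rows(
  motion=[
    {"offset": [2.5, 0, 0], "turn": 0},
    {"offset": [5, -0.1, 0], "turn": 0},
    {"offset": [7.5, -0.2, 0], "turn": 0},
    {"offset": [9.2, -0.3, 0.5], "turn": 0},
    {"offset": [9.8, -0.3, 2], "turn": 0},
    {"offset": [9.8, -0.3, 4], "turn": 0},
    {"offset": [9.8, -0.3, 5], "turn": 0},
    {"offset": [9.8, -0.3, 5], "turn": 0},
  ],
)

```text
t: 19.4
eef_pos: [0.4545, -0.1128, 0.3215]
ee_rot: [3.138, -0.0, -1.497]
force: [-0.4, 0.1, -1.4]
width: 0.0405
```

Run:
```python
from h import *
st();rel([.455,-.112,.2757],-1.49)
```

```text
t 19.4 p [ 0.4545 -0.1128  0.3215] rpy [ 3.138 -0.    -1.497] F [-0.42  0.09 -1.37] w 0.0405 q [ 0.18  0.09 -0.55 -0.   -0.94 -0.1 ]
offset [-0.08 -0.06  4.58] turn -0.4
```

Emit:
send_rows(
  motion=[
    {"offset": [0, 0, 1], "turn": 0},
    {"offset": [0, 0, 2], "turn": 0},
    {"offset": [0, 0, 3], "turn": 0},
    {"offset": [0, 0, 3.7], "turn": 0},
    {"offset": [0, 0, 4.1], "turn": 0},
    {"offset": [0, 0, 4.1], "turn": 0},
  ],
)

```text
t: 20.0
eef_pos: [0.4552, -0.1124, 0.2817]
ee_rot: [3.14, -0.0, -1.496]
force: [0.3, 0.2, -1.1]
width: 0.041
```

Emit:
send_rows(
  motion=[
    {"offset": [0, 0, 0.1], "turn": 0},
    {"offset": [0, 0, 0.2], "turn": 0},
    {"offset": [0, 0, 0.2], "turn": 0},
  ],
)

```text
t: 20.3
eef_pos: [0.4553, -0.1125, 0.2804]
ee_rot: [-3.141, 0.0, -1.496]
force: [0.4, -1.0, -1.9]
width: 0.0408
```

Emit:
send_rows(
  motion=[
    {"offset": [0, 0, 0.1], "turn": 0},
    {"offset": [0, 0, 0.1], "turn": 0},
  ],
)

```text
t: 20.5
eef_pos: [0.4553, -0.1125, 0.2793]
ee_rot: [-3.141, 0.0, -1.497]
force: [-0.4, -0.3, -1.2]
width: 0.0411
```

Emit:
send_rows(
  motion=[
    {"offset": [0, 0, 0.1], "turn": 0},
    {"offset": [0, 0, 0.1], "turn": 0},
  ],
)

```text
t: 20.7
eef_pos: [0.4553, -0.1125, 0.2782]
ee_rot: [3.142, 0.0, -1.496]
force: [0.3, -0.1, -1.1]
width: 0.0411
```

Emit:
send_rows(
  motion=[
    {"offset": [0, 0, 0.1], "turn": 0},
    {"offset": [0, 0, 0.1], "turn": 0},
  ],
)

```text
t: 20.9
eef_pos: [0.4553, -0.1125, 0.2771]
ee_rot: [3.141, 0.0, -1.496]
force: [0.4, 0.2, -2.2]
width: 0.0405
```

Emit:
send_rows(
  motion=[
    {"offset": [0, 0, 0.1], "turn": 0},
    {"offset": [0, 0, 0.1], "turn": 0},
  ],
)

```text
t: 21.1
eef_pos: [0.4553, -0.1125, 0.2761]
ee_rot: [3.141, 0.0, -1.496]
force: [-0.4, 0.3, -2.3]
width: 0.0408
```

Emit:
send_rows(
  motion=[
    {"offset": [0, 0, 0.05], "turn": 0},
    {"offset": [0, 0, 0.05], "turn": 0},
  ],
)

```text
t: 21.3
eef_pos: [0.4553, -0.1125, 0.2758]
ee_rot: [3.142, -0.0, -1.496]
force: [0.5, -0.3, -1.1]
width: 0.0405
```

Emit:
send_rows(
  motion=[
    {"offset": [0, 0, 0.1], "turn": 0},
    {"offset": [0, 0, 0.1], "turn": 0},
  ],
)

```text
t: 21.5
eef_pos: [0.4555, -0.1126, 0.2756]
ee_rot: [-3.141, -0.001, -1.496]
force: [-2.5, -0.4, 9.5]
width: 0.0408
```

Emit:
send_rows(
  motion=[
    {"offset": [0, 0, 0.05], "turn": 0},
    {"offset": [0, 0, 0.05], "turn": 0},
  ],
)

```text
t: 21.7
eef_pos: [0.4556, -0.1126, 0.2756]
ee_rot: [-3.141, -0.001, -1.496]
force: [-4.1, 0.6, 13.5]
width: 0.0408
```

Emit:
send_rows(
  motion=[
    {"offset": [0, 0, -0.1], "turn": 0},
    {"offset": [0, 0, -0.1], "turn": 0},
  ],
)

```text
t: 21.9
eef_pos: [0.4554, -0.1125, 0.2756]
ee_rot: [-3.141, -0.0, -1.496]
force: [-2.5, -0.1, 5.1]
width: 0.0406
```

Emit:
send_rows(
  motion=[
    {"offset": [0, 0, 0], "turn": 0},
    {"offset": [0, 0, 0], "turn": 0},
    {"offset": [0, 0, 0], "turn": 0},
    {"offset": [0, 0, 0], "turn": 0},
  ],
  hand=0.6,
)

```text
t: 22.3
eef_pos: [0.4553, -0.1125, 0.2751]
ee_rot: [3.141, -0.0, -1.496]
force: [0.7, 0.7, -0.3]
width: 0.0667
```

Emit:
send_rows(
  motion=[
    {"offset": [0, 0, -0.5], "turn": 0},
    {"offset": [0, 0, -1.5], "turn": 0},
    {"offset": [0, 0, -3], "turn": 0},
    {"offset": [0, 0, -5], "turn": 0},
    {"offset": [0, 0, -8], "turn": 0},
    {"offset": [0, 0, -12], "turn": 0},
    {"offset": [0, 0, -15], "turn": 0},
    {"offset": [0, 0, -15], "turn": 0},
  ],
)

```text
t: 23.1
eef_pos: [0.4561, -0.1127, 0.4307]
ee_rot: [-3.133, -0.001, -1.496]
force: [-0.4, -0.2, 0.6]
width: 0.07
```

Run:
```python
from h import *
st();f=grab('side'); w=grab('wrist')
cv2.imwrite('pics/end.png',np.hstack([cv2.resize(f['frame'][120:330,200:440],(457,400)),cv2.resize(w['frame'][0:260,200:420],(338,400))]))
```

```text
t 23.1 p [ 0.4561 -0.1127  0.4307] rpy [-3.133e+00 -1.000e-03 -1.496e+00] F [-0.39 -0.24  0.59] w 0.07 q [ 0.18 -0.01 -0.38  0.   -1.19 -0.1 ]
```

View pics/end.png

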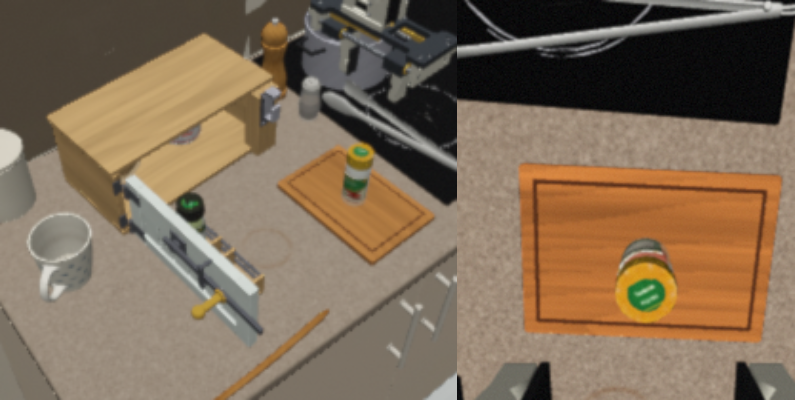

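The ochre jar stands upright on the board, at (357,175) in the side view. The gate is still wide open with the black jar in the rack at (190,212). The mug, mill and shaker haven't moved, and the gripper is clear of everything.

Run:
```python
from h import *
print(job_done())
```

```text
the job is handed in; nothing more can be done
None
```

The ochre-capped jar is standing upright on the chopping board, and the job is handed in at about 23 s of the 72 s allowed.

- **Latch:** I lifted the bar by its knob about 16.6 mm until I felt the rubber in the hood, where the lift force rose from about 3 N to 7.5 N. I then lowered it about 3.6 mm, and the bar came out of the keeper with no noticeable resistance.
- **Gate:** I swung it to about 1.6 rad, just past square to the locker, and let the bar back down before releasing the knob.
- **Jar:** I took it by the cap and moved it to the board. It pressed down with up to about 13 N when I felt for contact, so I backed off a little before opening the fingers.

The last pictures show the jar upright near the middle of the board, the gate still open and the black-capped jar in its bay. The mug, mill and shaker look unmoved by eye; I did not measure their positions again. The gripper was about 15 cm above its release height and touching nothing. No check failed. While holding the knob I felt a steady sideways force of about 5 to 7 N, with a brief peak of about 10 N at the end of the swing; both are well under the limits.

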